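# Bring the wheel's high spot to the pointer

## Robot

A 6-joint arm with a two-finger parallel gripper is mounted at the origin on the work surface. World frame = base frame: x ahead of the robot, y to its left, z up, the work surface at z = 0. Lengths are in mm, angles in rad, forces in N, time in s.
With the tool pointing down it reaches from about 350 to 875 mm from the base axis. Payload 15.5 kg.
Tool frame: the origin (TCP) lies midway between the tips of the shut fingers; the grasp point (between the pads) lies 19 mm behind it; z points along the fingers, y is the direction in which the jaws open and shut (so a half turn about z gives the same grasp; the last joint's range is limited). The gripper opens to 85 mm and grips with 20 to 120 N. Pads are 22 mm wide; open, the fingers measure 114 mm over their backs; the gripper's body (76 mm by 85 mm) begins 54 mm behind the grasp point. The pads swing forward as they close: fully open they stand 13 mm farther back than shut.
Start: joints at [-1.22, 0.494, 1.345, -0, 1.302, -0.096], TCP at [269.489, -563.917, 231.277] pointing down, gripper open.
Joint ranges: [-2.91, 2.91], [-0.82, 2.16], [0.22, 2.67], [-1.22, 4.37], [0.12, 2.79], [-3.08, 3.08]. Speed limits (rad/s): [1.89, 1.89, 2.57, 3.01, 3.01, 3.01].

## Interface

Orientations are given as a rotation vector (axis times angle).
In Python, from cell import manip gives the robot as it stands. The module is installed in compiled form; this text tells all that it offers.
- The arm moves only by the tool apply_moves, never from a script. Its argument "deltas" is a list of rows, each a list of 3 entries, a list of its own where there are three numbers: the shift along the world's x, y, z in m, then the turn, a rotation vector about the world's x, y, z in rad, then the opening, from 0 (shut) to 1 (fully open). In form: [[[x, y, z], [rx, ry, rz], claw], ...]. A call has 1 to 12 rows; each row is the pose to reach, as a shift and turn from the pose commanded when the call began; what a row does not reach only later rows make up. A row lasts 1/8 s, in which the tool goes at most 62.5 mm and 10.7 degrees, less where a joint would pass 70% of its speed; a pose out of reach is approached as far as the arm can. A call with a gripper value outside its range is refused whole. The fingers move at their own pace and stop on an object; "newtons" is the grip in N (left out, the last holds). Time passes only in rows, so rows that repeat a pose let the fingers close. It gives the time, the measured TCP pose, the force and the opening at its end, in the units of the state.
- manip.state(): the state, without advancing time (a new reading comes with each control period).
- manip.capture(name): name is "scene" or "top"; returns a dict with "frame" (384x512x3 uint8, red, green, blue), "fovy" (degrees; the focal length in pixels is half the picture's height over the tangent of half this angle, whatever the lens; pixels are square), "cx", "cy" (the principal point, pixels), "dist" ([k1, k2, p1, p2, k3] as OpenCV has them; the pictures are not rectified), "rvec" (rotation vector, rad) and "tvec" (3), from world to camera coordinates, as OpenCV has them. Camera axes: x right, y down, z forward; pixel columns grow to the right and rows downward; lengths in mm; the calibration is good to about 2 mm. A picture is of the moment at which its call begins. There is no depth.
- manip.close_job(): hands the job in, once; it reports no verdict.
The state is a dict: "time_s": time; "joints": joint angles; "qvel": joint speeds; "effort": joint torques, N m; "position": TCP position; "ee_rot": TCP orientation; "force": force on the tool from outside, world axes, zero at the start; "moment": the same for the moment, N m; "opening": opening from 0.0 (shut) to 1.0 (fully open).
Only numpy, scipy, OpenCV 4.12 (cv2) and the standard library are available. Lean on these libraries where they do the work, as an engineer would, in place of code of your own. Each camera call takes 0.05 s, during which the arm holds its last target. There are 200 camera calls.

## Task

The hand-truck wheel on the green spindle stand has one high spot, a lump swelling out of its tyre and chalked yellow. Turn the wheel slowly, never faster than half a turn a second (the blue knob on its face is there to turn it by), and stop it with the yellow high spot right in front of the tip of the red pointer. Then let go and leave it at rest there; the white paint mark on the tyre does not count.

Things in the scene. Friction and masses are not known exactly. Their poses are not given: they have to be found in the camera images.
- wheel: black-tyred wheel, grey centre, 200 mm across, 45 mm thick, flat on a vertical spindle over a 170 mm green base. Origin: on the axis at its underside, 55 mm above the bench; z up, x towards the high spot. Top face 46 mm above the origin, axle nut 8 mm more. Turns both ways over a full turn, about 2 N at the knob, and stays where left. A spare wheel without knob lies loose nearby: not this one.
- high_spot (a point): outermost point of the tyre's lump, at mid thickness, 112 mm from the axis (12 mm proud of the tyre). The lump is about 55 mm long along the tyre and has yellow chalk on its top and outer face. The flush white paint mark, 100 degrees clockwise of it seen from above, is not the high spot.
- knob_grip (a point): grip point of the upright round blue knob on the wheel's top face: on the knob's axis, 19 mm below its top, 32 mm above the face, 60 mm from the wheel axis, 120 degrees anticlockwise of the high spot seen from above. Knob 26 mm across, 42 mm tall, on a short 13 mm stem; it spins freely on the stem, so a gripper can carry it round without turning itself.
- pointer_tip (a point): tip of the fixed red cone pointer, 88 mm above the bench, pointing level at the wheel's axis from outside the tyre; tip 116 mm from the axis (4 mm beyond the high spot when that stands in front of it). Its dark block and post stand 140 to 186 mm from the axis and rise 100 mm above the bench.
Not all that is in view belongs to the job. Leave any orange look-alike of the part that bears pointer_tip alone.

How it is judged (in metres and radians):
At the end, for the whole second after the job is handed in: The yellow high spot stands in front of the red pointer's tip, within 22 mm of it seen from above (about 10 degrees either way), and the wheel is at rest (horizontal distance between high_spot and pointer_tip below 0.022 m and angular speed of wheel below 0.08 rad/s); the robot touches nothing.
It fails at once if the wheel was spun faster than half a turn a second (angular speed of wheel above 3.2 rad/s).
It also fails if it takes over 42 s, if anything falls off the work surface, if the arm or the gripper's body presses on something with over 40 N, if the wrist force passes 120 N, or if a joint passes its speed limit or range.

## Working session

There is one attempt and no reset: what is moved stays moved. The work goes in short steps, Python scripts to look and compute and a tool call to move; the robot and the scene stay as the last step left them, time stands still between calls to the robot, and variables do not carry over. Pictures are saved under pics/ and viewed, about 8 in all and at most 12, crops included, and the job is handed in when it is done.

Besides the shell and the picture viewer there is one more tool, called after "Call:" as name(argument=value, ...), one argument or row to a line, values as JSON. apply_moves: Moves the arm, as the interface text tells. Its arguments: {"type":"object","properties":{"deltas":{"type":"array","items":{"type":"array"}},"newtons":{"type":"number"}},"required":["deltas"]}

```bash
mkdir -p pics
cat > h.py <<'E'
import numpy as np, cv2
from cell import manip
def cap(n,f=None):
    d=manip.capture(n); 
    if f: cv2.imwrite('pics/'+f,d['frame'][:,:,::-1])
    return d
def K(d):
    f=d['frame'].shape[0]/2/np.tan(np.radians(d['fovy'])/2)
    return np.array([[f,0,d['cx']],[0,f,d['cy']],[0,0,1.]])
def ray(d,uv):
    p=cv2.undistortPoints(np.array([[uv]],float),K(d),np.array(d['dist'],float))[0,0]
    R=cv2.Rodrigues(np.array(d['rvec'],float))[0]; t=np.array(d['tvec'],float).ravel()
    return -R.T@t, R.T@np.array([p[0],p[1],1])
def onz(d,uv,z):
    o,v=ray(d,uv); return o+v*(z-o[2])/v[2]
def proj(d,P):
    return cv2.projectPoints(np.array(P,float).reshape(-1,1,3),np.array(d['rvec'],float),np.array(d['tvec'],float),K(d),np.array(d['dist'],float))[0][:,0]
E
python3 - <<'E'
from h import *
a=cap('top','top1.png');b=cap('scene','scene1.png')
s=manip.state();print(s['time_s'],s['position'],s['ee_rot'],s['opening'])
hsv=cv2.cvtColor(a['frame'],cv2.COLOR_RGB2HSV)
for n,lo,hi in [('yellow',20,35),('blue',100,130),('green',45,85),('red',0,6),('orange',8,18)]:
    m=cv2.inRange(hsv,(lo,110,60),(hi,255,255))
    k,l,st,c=cv2.connectedComponentsWithStats(m)
    for i in range(1,k):
        if st[i,4]>25: print(n,st[i],c[i].round(1))
E
```

```text
0.1 [ 269.3698567  -563.60663403  230.75586531] [-3.06279052e+00 -6.94286656e-01  2.42499389e-04] 0.9998637262291399
yellow [190 208  18  21 215] [198.5 218. ]
blue [178 131  15  14 164] [185.1 137.4]
red [126  95  16  23 161] [134.  105.5]
red [  0 168  30  69 632] [ 10.3 201.5]
red [305 189  17  21 117] [313.  197.5]
red [  0 204  11  13  56] [  6.1 209.5]
orange [     0      0    512    384 171778] [255.1 193.5]
```

View pics/top1.png

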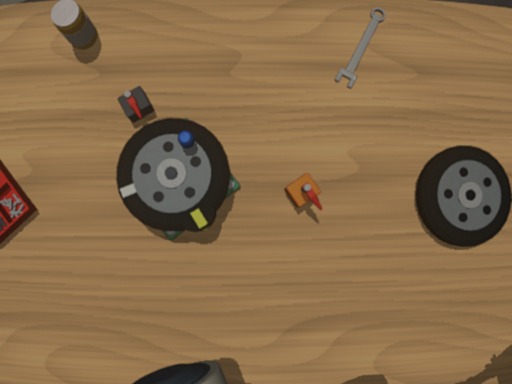

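View pics/scene1.png

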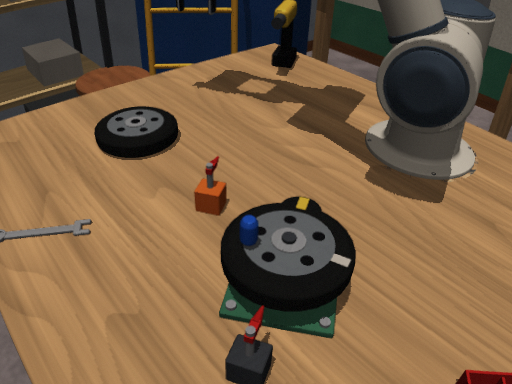

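The top view shows the job's wheel at about (172,173) with its blue knob at (185,137), yellow chalk at (198,218) and white mark at (127,190). The red pointer on its dark block is at (134,105). The orange decoy is at (303,190) and the spare wheel at (465,195).

Run:
```python
from h import *
a=cap('top')
hsv=cv2.cvtColor(a['frame'],cv2.COLOR_RGB2HSV)
# wheel centre: grey disc rim ellipse on top face z=101 
g=cv2.inRange(hsv,(0,0,75),(180,60,140)); g[:, :110]=0; g[:110]=0; g[240:]=0; g[:,240:]=0
cs=max(cv2.findContours(g,0,cv2.CHAIN_APPROX_NONE)[0],key=cv2.contourArea)
e=cv2.fitEllipse(cv2.convexHull(cs)); print('disc',e)
C=onz(a,e[0],101); print('C',C,'nut',onz(a,(171.5,173),109))
def ang(P): d=P-C; return round(np.degrees(np.arctan2(d[1],d[0])),1), round(np.hypot(d[0],d[1]),1)
k=onz(a,(185.1,137.4),143);print('knob',k,ang(k))
y=onz(a,(198.5,218),98);print('yel',y,ang(y))
m=cv2.inRange(hsv,(0,110,60),(6,255,255));m[:, :120]=0;m[:,160:]=0;m[:90]=0;m[125:]=0
ys,xs=np.nonzero(m);print('red',[(int(x),int(v)) for v,x in zip(ys,xs) if v>=ys.max()-2])
i=ys>=ys.max()-1; t=onz(a,(xs[i].mean(),ys.max()+.5),88);print('tip',t,ang(t))
t=onz(a,(xs.mean(),ys.mean()),88);print('cone mid',t,ang(t))
# tip by scene view
b=cap('scene');h=cv2.cvtColor(b['frame'],cv2.COLOR_RGB2HSV)
m=cv2.inRange(h,(0,130,60),(6,255,255));m[:300]=0;m[:,:230]=0;m[350:]=0;m[:,290:]=0
ys,xs=np.nonzero(m);i=ys<=ys.min()+1;p=(xs[i].mean(),ys.min());t=onz(b,p,88);print('tip scene',p,t,ang(t))
```

```text
disc ((165.80528259277344, 174.9237060546875), (76.60911560058594, 93.57457733154297), 70.61183166503906)
C [560.05300299 106.3797312  101.        ] nut [562.36699104  95.43687927 109.        ]
knob [616.8492744   68.80874498 143.        ] (np.float64(-33.5), np.float64(68.1))
yel [486.35932323  50.48829161  98.        ] (np.float64(-142.8), np.float64(92.5))
red [(137, 115), (138, 115), (139, 115), (140, 115), (141, 115), (138, 116), (139, 116), (140, 116), (141, 116), (139, 117), (140, 117), (141, 117)]
tip [664.04004907 156.5393498   88.        ] (np.float64(25.8), np.float64(115.5))
cone mid [685.93971451 167.4821657   88.        ] (np.float64(25.9), np.float64(139.9))
tip scene (np.float64(262.0), np.int64(305)) [663.46565983 154.69219722  88.        ] (np.float64(25.0), np.float64(114.1))
```

Call:
apply_moves(
  deltas=[
    [[0.029, 0.053, 0], [0, 0, 0], 1],
    [[0.058, 0.105, 0], [0, 0, 0], 1],
    [[0.087, 0.158, 0], [0, 0, 0], 1],
    [[0.116, 0.211, 0], [0, 0, 0], 1],
    [[0.145, 0.263, 0], [0, 0, 0], 1],
    [[0.174, 0.316, 0], [0, 0, 0], 1],
    [[0.203, 0.369, 0], [0, 0, 0], 1],
    [[0.231, 0.421, 0], [0, 0, 0], 1],
    [[0.26, 0.474, 0], [0, 0, 0], 0.8],
    [[0.289, 0.527, 0], [0, 0, 0], 0.8],
    [[0.318, 0.58, 0], [0, 0, 0], 0.8],
    [[0.347, 0.632, 0], [0, 0, 0], 0.8],
  ],
  newtons=30,
)

```text
time_s: 1.7
position: [617.2, 70.1, 231.2]
ee_rot: [3.064, 0.695, -0.0]
force: [1.2, -0.8, -0.2]
opening: 0.802
```

Call:
apply_moves(
  deltas=[
    [[0, 0, 0], [0, 0, 0], 0.8],
    [[0, 0, 0], [0, 0, 0], 0.8],
    [[0, 0, 0], [0, 0, 0], 0.8],
  ],
)

```text
time_s: 2.08
position: [616.0, 67.0, 231.3]
ee_rot: [3.064, 0.693, -0.001]
force: [0.4, -0.7, -0.6]
opening: 0.798
```

Run:
```python
from h import *
d=cap('scene','s2.png');print(manip.state()['joints'],proj(d,[[616.5,68.5,143]]))
p=manip.state()['position'];print(p)
f=cv2.resize(d['frame'][120:320,180:380],None,fx=2.5,fy=2.5);cv2.imwrite('pics/s2c.png',f[:,:,::-1])
```

```text
[ 1.19928122e-02  4.86098189e-01  1.35892613e+00 -1.44375495e-04
  1.29677585e+00  1.13841995e+00] [[247.75782941 223.05667112]]
[616.09360889  66.94672916 231.37653439]
```

View pics/s2c.png

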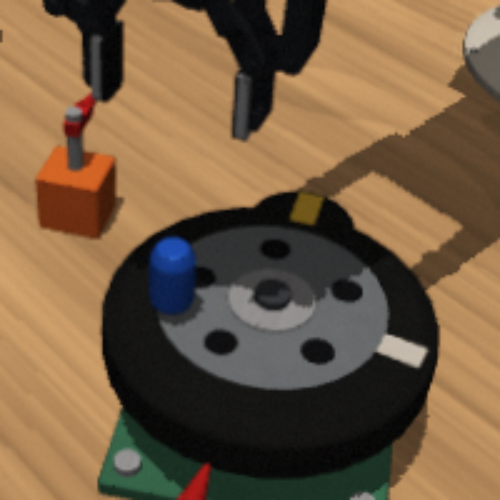

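The scene crop shows the open fingers above and behind the knob, whose dome is at about (249,217) in the full picture. The knob top is at z = 152, not the 143 I used, so I'll refine its position by casting rays from both views.

Run:
```python
from h import *
b=cap('scene');a=cap('top')
h=cv2.cvtColor(b['frame'],cv2.COLOR_RGB2HSV)
m=cv2.inRange(h,(100,110,40),(130,255,255));m[:200]=0;m[260:]=0;m[:,:230]=0;m[:,270:]=0
ys,xs=np.nonzero(m);print(xs.min(),xs.max(),ys.min(),ys.max(),xs.mean(),ys.mean())
o1,v1=ray(b,(xs.mean(),ys.mean()));o2,v2=ray(a,(185.1,137.4))
s=np.linalg.lstsq(np.c_[v1,-v2],o2-o1,rcond=None)[0];print(o1+v1*s[0],o2+v2*s[1])
for z in(133,147,152):print(z,onz(a,(185.1,137.4),z),onz(b,(xs.mean(),ys.mean()),z))
```

```text
239 258 214 245 248.36994219653178 229.6281310211946
[617.39872877  71.21028237 133.20876921] [618.70109539  69.94446025 133.30929193]
133 [618.76019874  69.98070813 133.        ] [617.24937125  71.04003388 133.        ]
147 [616.08490466  68.33995972 147.        ] [627.26524119  82.45684557 147.        ]
152 [615.12944249  67.75397815 152.        ] [630.84233759  86.53427832 152.        ]
```

Call:
apply_moves(
  deltas=[
    [[0, 0.002, -0.03], [0, 0, 0], 0.8],
    [[0, 0.002, -0.06], [0, 0, 0], 0.8],
    [[0, 0.002, -0.085], [0, 0, 0], 0.8],
    [[0, 0.002, -0.105], [0, 0, 0], 0.8],
    [[0, 0.002, -0.115], [0, 0, 0], 0.8],
    [[0, 0.002, -0.115], [0, 0, 0], 0.8],
    [[0, 0.002, -0.115], [0, 0, 0], 0],
    [[0, 0.002, -0.115], [0, 0, 0], 0],
    [[0, 0.002, -0.115], [0, 0, 0], 0],
    [[0, 0.002, -0.115], [0, 0, 0], 0],
    [[0, 0.002, -0.115], [0, 0, 0], 0],
    [[0, 0.002, -0.115], [0, 0, 0], 0],
  ],
)

```text
time_s: 3.72
position: [617.3, 70.0, 117.2]
ee_rot: [3.063, 0.694, 0.003]
force: [1.3, -0.7, 7.1]
opening: 0.295
```

Run:
```python
import numpy as np
def t(A,s):
    p=lambda a:60.2*np.array([np.cos(np.radians(a)),np.sin(np.radians(a))])
    print([(p(s-a)-p(s)).round(0).astype(int).tolist() for a in A])
t([2,6,12,20,28,36,44,52,60,66,70,72],-25)
t([2,6,12,20,28,36,44,52,60,66,70,72],-97)
```

```text
[[-1, -2], [-3, -6], [-6, -11], [-12, -17], [-18, -23], [-25, -27], [-33, -31], [-41, -33], [-49, -35], [-56, -35], [-60, -35], [-62, -34]]
[[-2, 0], [-6, 1], [-12, 3], [-20, 6], [-27, 10], [-34, 16], [-39, 22], [-44, 29], [-48, 36], [-50, 42], [-51, 46], [-52, 48]]
```

Call:
apply_moves(
  deltas=[
    [[-0.001, -0.002, 0], [0, 0, 0], 0],
    [[-0.003, -0.006, 0], [0, 0, 0], 0],
    [[-0.006, -0.011, 0], [0, 0, 0], 0],
    [[-0.012, -0.017, 0], [0, 0, 0], 0],
    [[-0.018, -0.023, 0], [0, 0, 0], 0],
    [[-0.025, -0.027, 0], [0, 0, 0], 0],
    [[-0.033, -0.031, 0], [0, 0, 0], 0],
    [[-0.041, -0.033, 0], [0, 0, 0], 0],
    [[-0.049, -0.035, 0], [0, 0, 0], 0],
    [[-0.056, -0.035, 0], [0, 0, 0], 0],
    [[-0.06, -0.035, 0], [0, 0, 0], 0],
    [[-0.062, -0.034, 0], [0, 0, 0], 0],
  ],
)

```text
time_s: 5.22
position: [555.6, 38.5, 117.2]
ee_rot: [-3.061, -0.694, -0.006]
force: [6.1, 20.9, 4.1]
opening: 0.294
```

Call:
apply_moves(
  deltas=[
    [[0.0, 0.002, 0], [0, 0, 0], 0],
    [[-0.003, 0.003, 0], [0, 0, 0], 0],
    [[-0.008, 0.004, 0], [0, 0, 0], 0],
    [[-0.015, 0.007, 0], [0, 0, 0], 0],
    [[-0.022, 0.011, 0], [0, 0, 0], 0],
    [[-0.029, 0.016, 0], [0, 0, 0], 0],
    [[-0.035, 0.022, 0], [0, 0, 0], 0],
    [[-0.04, 0.028, 0], [0, 0, 0], 0],
    [[-0.044, 0.036, 0], [0, 0, 0], 0],
    [[-0.047, 0.043, 0], [0, 0, 0], 0],
    [[-0.049, 0.049, 0], [0, 0, 0], 0],
    [[-0.05, 0.054, 0], [0, 0, 0], 0],
  ],
)

```text
time_s: 6.72
position: [504.9, 90.2, 117.1]
ee_rot: [3.063, 0.695, 0.002]
force: [-0.3, -2.9, 9.9]
opening: 0.289
```

Call:
apply_moves(
  deltas=[
    [[0, 0.003, 0], [0, 0, 0], 0],
    [[0, 0.008, 0], [0, 0, 0], 0],
    [[0, 0.016, 0], [0, 0, 0], 0],
    [[0.002, 0.024, 0], [0, 0, 0], 0],
    [[0.005, 0.032, 0], [0, 0, 0], 0],
    [[0.007, 0.036, 0], [0, 0, 0], 0],
    [[0.0076, 0.038, 0], [0, 0, 0], 0],
    [[0.0076, 0.038, 0], [0, 0, 0], 0],
    [[0.0076, 0.038, 0], [0, 0, 0], 0],
  ],
)

```text
time_s: 7.85
position: [512.6, 128.4, 117.1]
ee_rot: [-3.064, -0.694, -0.003]
force: [-0.2, 2.3, 10.5]
opening: 0.289
```

Run:
```python
from h import *
d=cap('scene');a=cap('top')
f=cv2.resize(d['frame'][160:384,180:400],None,fx=1.8,fy=1.8);g=cv2.resize(a['frame'][80:250,80:260],None,fx=2.1,fy=2.1)
H=max(f.shape[0],g.shape[0]);pad=lambda q:np.pad(q,((0,H-q.shape[0]),(0,0),(0,0)))
cv2.imwrite('pics/s3.png',np.hstack([pad(f),pad(g)])[:,:,::-1])
print(manip.state()['position'],manip.state()['force'])
```

```text
[512.59403921 128.44482096 117.10801767] [-1.37498099  2.54064062 10.40248223]
```

View pics/s3.png

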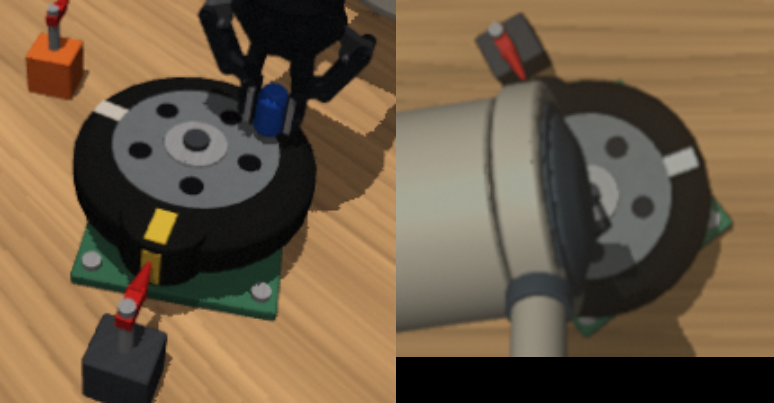

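The scene half shows the yellow lump directly in front of the red tip, at about (150,265) in the crop, and the knob between the pads at (270,110). The top half shows the arm over the wheel, covering the yellow. Next I'll open the fingers and rise.

Call:
apply_moves(
  deltas=[
    [[0, 0, 0], [0, 0, 0], 0.8],
    [[0, 0, 0], [0, 0, 0], 0.8],
    [[0, 0, 0], [0, 0, 0], 0.8],
    [[0, 0, 0], [0, 0, 0], 0.8],
    [[0, 0, 0.01], [0, 0, 0], 0.8],
    [[0, 0, 0.03], [0, 0, 0], 0.8],
    [[0, 0, 0.06], [0, 0, 0], 0.8],
    [[0, 0, 0.1], [0, 0, 0], 0.8],
    [[0, 0, 0.13], [0, 0, 0], 0.8],
    [[0, 0, 0.13], [0, 0, 0], 0.8],
  ],
)

```text
time_s: 9.2
position: [513.2, 128.3, 249.0]
ee_rot: [3.063, 0.694, 0.007]
force: [0.0, -0.2, -0.6]
opening: 0.799
```

Call:
apply_moves(
  deltas=[
    [[0, -0.05, 0], [0, 0, 0], 0.8],
    [[0, -0.1, 0], [0, 0, 0], 0.8],
    [[0, -0.15, 0], [0, 0, 0], 0.8],
    [[0, -0.2, 0], [0, 0, 0], 0.8],
    [[0, -0.25, 0], [0, 0, 0], 0.8],
    [[0, -0.3, 0], [0, 0, 0], 0.8],
    [[0, -0.3, 0], [0, 0, 0], 0.8],
    [[0, -0.3, 0], [0, 0, 0], 0.8],
    [[0, -0.3, 0], [0, 0, 0], 0.8],
  ],
)

```text
time_s: 10.32
position: [511.9, -170.9, 246.1]
ee_rot: [-3.063, -0.696, 0.001]
force: [1.0, -0.7, 0.3]
opening: 0.804
```

Run:
```python
from h import *
a=cap('top');hsv=cv2.cvtColor(a['frame'],cv2.COLOR_RGB2HSV)
m=cv2.inRange(hsv,(20,110,60),(35,255,255))
k,l,st,c=cv2.connectedComponentsWithStats(m)
for i in range(1,k):
    if st[i,4]>40: print(st[i],c[i],onz(a,c[i],98))
b=cap('scene');f=np.hstack([cv2.resize(q['frame'][y:y+180,x:x+190],None,fx=2.1,fy=2.1) for q,y,x in((b,195,200),(a,80,80))])
cv2.imwrite('pics/s4.png',f[:,:,::-1]);print(manip.state()['force'],manip.state()['time_s'])
```

```text
[137 117  18  21 220] [145.43181818 127.41818182] [643.8457046  143.80578548  98.        ]
[-0.02129709  0.32758513 -0.15049275] 10.425
```

View pics/s4.png

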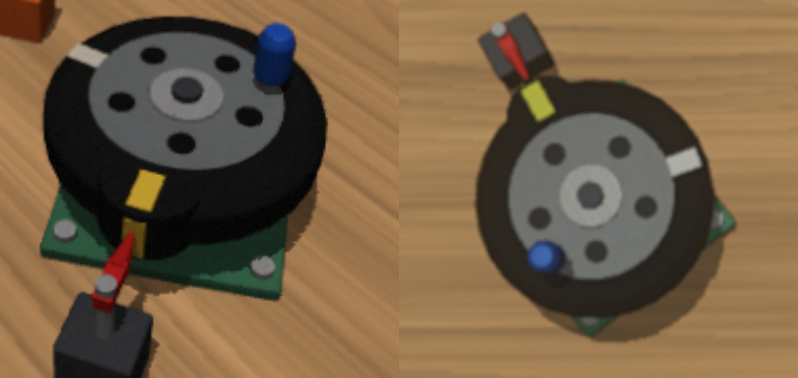

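Both views show the yellow lump right in front of the red tip. It lies at 29.9° about the axis and the pointer at about 30°. The gripper is clear.

```bash
python3 -c "
from cell import manip
print(manip.close_job())"
```

```text
the job is handed in; nothing more can be done
None
```

I gripped the blue knob and turned the wheel about 185° clockwise, at a commanded rate of about 1.1 rad/s (the limit is 3.2). I stopped with the yellow high spot at the red pointer, let go, and moved the arm away. I handed the job in at about 10.4 s.

**Last checks:**
- **Alignment:** after I let go, the top view put the yellow chalk at 29.9° about the axis. I had measured the pointer tip at about 30.0°, so the gap is well inside the 10° tolerance. The scene view also shows the lump right in front of the tip.
- **Contact:** the arm was clear of everything, and the force reading was about zero.

**What disagreed:** my first fit of the wheel centre was about 11 mm off, probably because it picked up the white paint mark. I used the axle nut instead, then corrected the centre by about 3 mm from where the held knob stood. Before that correction the wrist force briefly reached about 21 N sideways, well under the 120 N limit. I did not measure the wheel's speed directly.

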